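# Mesh the centrifuge rotor with its splined drive and hold it home

## Task

Lift the small six-ring centrifuge rotor off the table by the grip bar on its top, set it upright over the splined shaft of the drive unit, turn it until the splines mesh, and push it fully home against the sprung collar. Do not let go: finish with the grip bar still held in the gripper and the rotor still pressed all the way down. Leave the other things on the table alone and do not tip the rotor over.

Things in the scene. Friction and masses are not known exactly. Their poses are not given: they have to be found in the camera images.
- rotor: loose aluminium centrifuge rotor, about 0.16 kg, flat on the table. Hub 46 mm square, 31 mm high, under a round top plate (52 mm across, top 36 mm high); six open tube rings round it (23 mm across, 10 to 26 mm high), 95 mm across in all; an upright black grip bar on top. Origin: centre of the underside; z up along its axis
- rotor_grip (a point): middle of the rotor's grip bar, on its axis, 54 mm above its underside; axes as the rotor's. The bar is 44 mm long along x, 14 mm thick along y, and stands from 36 to 70 mm above the underside
- rotor_bore (a point): centre of the mouth of the rotor's bore, in its underside (same point and axes as the rotor's origin). The bore is a cross, 31 mm deep: four slots along +x, -x, +y and -y, each 11 mm wide and reaching 18 mm from the axis, so it meshes at every quarter turn
- drive: fixed white drive unit on the table, 140 x 120 mm (its x and y), deck 52 mm high, grey control panel on its -x face; on it a round dark boss 62 mm across, top 58 mm above the table, from which a splined steel shaft rises. Origin: centre of the underside, on the shaft's axis; z up
- drive_seat (a point): on the shaft's axis at the boss top; the underside of a rotor that is home lies here. Axes as the drive's. Shaft: round core 14 mm across up to 21 mm, tapering to 6 mm at 28 mm above the boss; four keys along +x, -x, +y, -y, 8 mm wide, 16 mm out from the axis, roof-shaped tops with ridges 18 mm up, on which an unmeshed rotor rests
- collar (a joint): sprung aluminium collar round the foot of the shaft, 45 mm across: 0 when up (its top 6 mm above the boss), 0.006 when the rotor has pushed it flush with the boss; its spring pushes back with 5 N at first and 11 N at 6 mm, which lifts a rotor that is let go
- vial_low: bystander: glass vial with crimp cap, 23 mm across, 48 mm high; origin at its underside
- vial_tall: bystander: amber vial with crimp cap, 23 mm across, 58 mm high; origin at its underside
- roll: bystander: roll of fixing plaster, 45 mm across, 30 mm high; origin at its underside
- dropper: bystander: dropper bottle, 34 mm across, 102 mm high; origin at its underside
- syringe: bystander: lying syringe, 33 x 114 x 22 mm; origin at its underside
- oxi: bystander: finger oximeter, 33 x 58 x 30 mm; origin at its underside

How it is judged:
By the outcome, as a careful person would: the job done as asked, in the order asked, and still so for the second after the job is handed in, while the arm keeps its last pose, push and grip.
It also fails if it takes over 38 s, if anything falls off the work surface, if the arm or the gripper's body presses on something with over 40 N, if the wrist force passes 120 N, or if a joint passes its speed limit or range.

## Robot

A 6-joint arm with a two-finger parallel gripper is mounted at the origin on the work surface; the furniture and walls round the work are solid. World frame = base frame: x ahead of the robot, y to its left, z up, the work surface at z = 0. Lengths are in m, angles in rad, forces in N, time in s.
With the tool pointing down it reaches from about 0.25 to 0.775 m from the base axis. Payload 4 kg.
Tool frame: the origin (TCP) lies between the finger pads; the fingertips stand 14 mm ahead of it and the grasp point (between the pads) lies 5 mm behind it (tip_reach is the distance from the TCP to the fingertips, in m); z points along the fingers, y is the line along which they close (so a half turn about z gives the same grasp; the last joint's range is limited). The gripper opens to 94 mm and grips with 3 to 60 N. Pads are 16 mm wide; open, the fingers measure 119 mm over their backs; the gripper's body (75 mm by 177 mm) begins 78 mm behind the grasp point.
Start: joints at [-1.317, 0.087, 1.371, -0, 1.684, -0.103], TCP at [0.192, -0.515, 0.181] pointing down, gripper open.
Joint ranges: [-3.1, 3.1], [-0.76, 2.03], [0.27, 2.55], [-1.08, 4.22], [0.17, 2.65], [-2.57, 2.57]. Speed limits (rad/s): [2.79, 2.79, 3.14, 3.14, 3.14, 3.14].

## Interface

Orientations are given as [roll, pitch, yaw] about the fixed x, y, z axes, in that order (R = Rz(yaw) Ry(pitch) Rx(roll)).
In Python, from bench import * gives the robot as it stands. The module is installed in compiled form; this text tells all that it offers.
- The arm moves only by the tool servo_tool, never from a script. Its argument "targets" is a list of rows, each a list of 4 numbers: the shift along the tool's x, y, z in cm, then the turn about the tool's z in degrees. A call has 1 to 8 rows; each row is the pose to reach, as a shift and turn from the pose commanded when the call began, along the tool's axes at that moment; what a row does not reach only later rows make up. A row lasts 1/8 s, in which the tool goes at most 62.5 mm and 10.7 degrees, less where a joint would pass 70% of its speed; a pose out of reach is approached as far as the arm can. A call with a gripper value outside its range is refused whole. "claw" is the closure in counts, from 0 (fully open) to 255 (shut), set as the call begins (left out, the last holds). The fingers move at their own pace and stop on an object; the grip force is fixed at half the most. Time passes only in rows, so rows that repeat a pose let the fingers close. It gives the time, the measured TCP pose, the force, the opening and the grip force at its end, in the units of the state.
- get_obs(): the state, without advancing time (a new reading comes with each control period).
- snapshot(name): name is "side" or "top" or "wrist"; returns the picture (420x560x3 uint8, blue, green, red); there is no depth.
- camera_model(name): a dict with "camera_matrix" (3x3 intrinsics, pixels), "camera_from_world" (4x4, takes a point from world to camera coordinates). Camera axes: x right, y up, looking along -z (the intrinsics and any distortion apply to the point x, -y, -z); pixel columns grow to the right and rows downward; lengths in m; the calibration is good to about 2 mm. A picture is of the moment at which its call begins: read the wrist's pose just before it. camera_model takes no time and is no camera call; for the wrist camera it gives the pose at the moment of the call.
- close_job(): hands the job in; it is judged then, once.
The state is a dict: "time": time; "joint_positions": joint angles; "qvel": joint speeds; "joint_torque": joint torques, N m; "tool_pos": TCP position; "ee_rot": TCP orientation; "wrist_force": force on the tool from outside, world axes, zero at the start; "wrist_torque": the same for the moment, N m; "width": finger opening in m; "finger_force": force on a finger pad.
Only numpy, scipy, OpenCV 4.12 (cv2) and the standard library are available. Lean on these libraries where they do the work, as an engineer would, in place of code of your own. Each camera call takes 0.05 s, during which the arm holds its last target. There are 200 camera calls.

## Working session

There is one attempt and no reset: what is moved stays moved. The work goes in short steps, Python scripts to look and compute and a tool call to move; the robot and the scene stay as the last step left them, time stands still between calls to the robot, and variables do not carry over. Pictures are saved under pics/ and viewed, at most 10 in all, crops included, and the job is handed in when it is done.

Besides the shell and the picture viewer there is one more tool, called by a JSON object that holds its "api" and its "payload". servo_tool: Moves the arm, as the interface text tells. Its arguments: {"type":"object","properties":{"targets":{"type":"array"},"claw":{"type":"number"}},"required":["targets"]}

```bash
mkdir -p pics; python3 - <<'E'
from bench import *
import cv2
o=get_obs();print(o['tool_pos'],o['ee_rot'],o['time'])
for n in("top","side"):
    im=snapshot(n);cv2.imwrite(f'pics/{n}0.png',im)
    m=camera_model(n);print(n,m)
E
```

```text
[ 0.19195061 -0.51478024  0.17939391] [-3.13941249e+00 -2.33021577e-04  3.56806249e-01] 0.0
top {'camera_matrix': array([[421.86193949,   0.        , 270.50729031],
       [  0.        , 421.86193949, 210.97474893],
       [  0.        ,   0.        ,   1.        ]]), 'camera_from_world': array([[ 0.0048092 , -0.99995126, -0.00862303,  0.01957369],
       [ 0.98017953,  0.0030059 ,  0.19808849, -0.59903597],
       [-0.19805291, -0.00940477,  0.98014621, -0.85966802],
       [ 0.        ,  0.        ,  0.        ,  1.        ]])}
side {'camera_matrix': array([[514.47100222,   0.        , 283.72169257],
       [  0.        , 514.47100222, 204.91218404],
       [  0.        ,   0.        ,   1.        ]]), 'camera_from_world': array([[ 0.31350293,  0.94956661,  0.00625788, -0.22237896],
       [-0.4844168 ,  0.15425694,  0.86113017,  0.22469279],
       [ 0.81673513, -0.27299825,  0.50834602, -1.47907058],
       [ 0.        ,  0.        ,  0.        ,  1.        ]])}
```

View pics/top0.png

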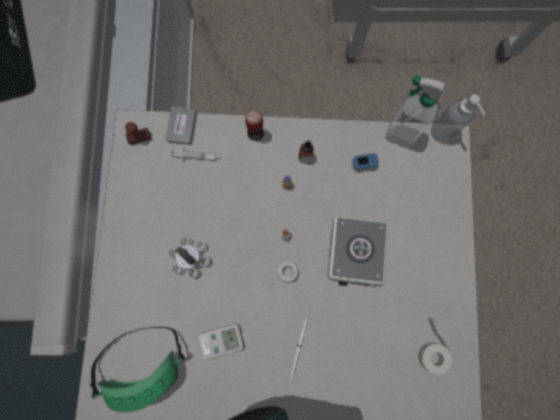

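View pics/side0.png

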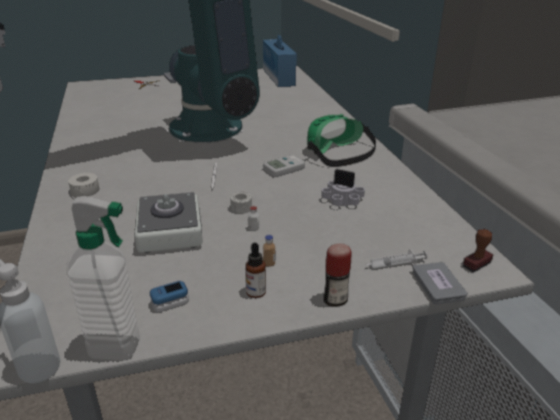

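The top picture shows the rotor near (187,258) with its dark bar running diagonally, and the drive near (360,248) with its panel towards the bottom at (343,283). In the side picture the rotor is at (344,188) and the drive at (168,215).

```bash
cat > h.py <<'E'
import numpy as np, cv2
from bench import *
def ray(n,uv,z,m=None):
    m=m or camera_model(n);K=m['camera_matrix'];T=m['camera_from_world']
    d=np.linalg.inv(K)@[uv[0],uv[1],1.];d=T[:3,:3].T@(d*[1,-1,-1]);c=-T[:3,:3].T@T[:3,3]
    return c+d*(z-c[2])/d[2]
def proj(n,p,m=None):
    m=m or camera_model(n);q=m['camera_from_world']@[*p,1];q=m['camera_matrix']@(q[:3]*[1,-1,-1]);return q[:2]/q[2]
E
python3 - <<'E'
from h import *
im=cv2.imread('pics/top0.png')
print('tcp px',proj('top',get_obs()['tool_pos']))
a=cv2.resize(im[225:290,155:220],(400,400),interpolation=cv2.INTER_CUBIC)
b=cv2.resize(im[210:290,320:400],(400,400),interpolation=cv2.INTER_CUBIC)
cv2.imwrite('pics/c0.png',np.hstack([a,b]))
g=cv2.cvtColor(im,cv2.COLOR_BGR2GRAY)
m=np.zeros_like(g);m[240:275,170:205]=(g[240:275,170:205]<50)
cs,_=cv2.findContours(m,0,1)
for c in cs:
    if cv2.contourArea(c)>20:
        r=cv2.minAreaRect(c);bx=cv2.boxPoints(r);print(r,[ray('top',p,.07)[:2].round(4) for p in bx], ray('top',r[0],.07))
print('rotor plane pt',ray('top',(187,258),.036),'drive',ray('top',(361,248),.06))
E
```

```text
tcp px [584.63411647 432.75335093]
rotor plane pt [0.49805616 0.20476172 0.036     ] drive [ 0.51878584 -0.17194093  0.06      ]
```

View pics/c0.png

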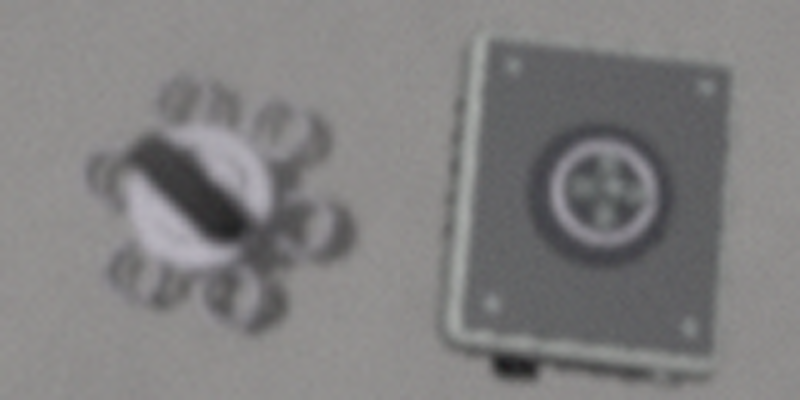

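The crop shows the bar from about (145,148) to (235,228). The deck screws are at (512,65), (706,88), (689,328) and (491,303), and the shaft is at (604,190).

```bash
python3 - <<'E'
from h import *
s=[np.array([320+(x-400)/5,210+y/5]) for x,y in[(512,65),(706,88),(689,328),(491,303)]]
P=[ray('top',p,.052)[:2] for p in s];print(np.round(P,4),np.mean(P,0))
for i in range(4):
    d=P[(i+1)%4]-P[i];print(np.degrees(np.arctan2(d[1],d[0])).round(1),np.linalg.norm(d).round(4))
a,b=[ray('top',(155+x/6.154,225+y/6.154),.068)[:2] for x,y in[(145,148),(235,228)]]
d=a-b;ang=np.arctan2(d[1],d[0]);c=(a+b)/2;print('bar',c,np.degrees(ang),np.linalg.norm(d))
print('shaft',ray('top',(320+204/5,210+190/5),.07), ray('top',(320+204/5,210+190/5),.058))
o=get_obs();q=o['tool_pos'];y=o['ee_rot'][2]
dd=c-q[:2]
print('yaw',np.degrees(y),'turn(toolz, deg)',-(np.degrees(ang)-np.degrees(y)),'tool shift cm',100*(dd@[np.cos(y),np.sin(y)]),100*(dd@[np.sin(y),-np.cos(y)]))
print(o['ee_rot'],camera_model('wrist'))
E
```

```text
[[ 0.5743 -0.1351]
 [ 0.5644 -0.2192]
 [ 0.4609 -0.2071]
 [ 0.4711 -0.1232]] [ 0.51767334 -0.1711231 ]
-96.7 0.0846
173.3 0.1042
83.1 0.0845
-6.6 0.1038
bar [0.50046203 0.20081093] 49.68105363409633 0.04233107745248014
shaft [ 0.51765294 -0.16946398  0.07      ] [ 0.51901045 -0.1719241   0.058     ]
yaw 20.44211105830962 turn(toolz, deg) -29.23894257578671 tool shift cm 53.90281304978658 -56.285313380664384
[-3.13968826e+00 -2.11790499e-04  3.56782144e-01] {'camera_matrix': array([[341.27198007,   0.        , 283.01700237],
       [  0.        , 341.27198007, 212.94688115],
       [  0.        ,   0.        ,   1.        ]]), 'camera_from_world': array([[ 0.3488486 , -0.9371725 , -0.0035156 , -0.54924974],
       [ 0.90916377,  0.33932835, -0.24140737,  0.02452881],
       [ 0.22743329,  0.08101837,  0.9704175 , -0.39284516],
       [ 0.        ,  0.        ,  0.        ,  1.        ]])}
```

{"api": "servo_tool", "payload": {"targets": [[3,-3.1,0,0],[7.2,-7.5,0,0],[11.4,-11.9,0,0],[15.6,-16.3,0,0],[19.8,-20.7,0,0],[24,-25.1,0,0],[28.2,-29.5,0,0],[32.4,-33.8,0,0]], "claw": 0}}

```text
time: 1.1
tool_pos: [0.3778, -0.0836, 0.1804]
ee_rot: [3.141, -0.0, 0.357]
wrist_force: [0.7, -0.2, -0.1]
width: 0.094
finger_force: 0.0
```

{"api": "servo_tool", "payload": {"targets": [[4.2,-4.4,0,-6],[8.4,-8.8,0,-14],[12.6,-13.2,0,-22],[16.8,-17.6,0,-29],[19.5,-20.5,0,-29],[21.3,-22.2,0,-29.2],[21.3,-22.2,0,-29.2]]}}

```text
time: 1.98
tool_pos: [0.4994, 0.198, 0.1793]
ee_rot: [-3.14, 0.002, 0.869]
wrist_force: [-0.1, -0.6, 0.4]
width: 0.0942
finger_force: 0.0
```

```bash
python3 - <<'E'
from h import *
o=get_obs();m=camera_model('wrist');print(o['time'],o['tool_pos'],o['ee_rot'],o['width'])
im=snapshot('wrist');cv2.imwrite('pics/w1.png',im)
np.savez('w1',T=m['camera_from_world'],K=m['camera_matrix'])
print(-m['camera_from_world'][:3,:3].T@m['camera_from_world'][:3,3])
E
```

```text
1.975 [0.4994091  0.19798643 0.17933109] [-3.14040360e+00  2.01292731e-03  8.68842472e-01] 0.09421026546910043
[0.54606993 0.25113381 0.38488051]
```

View pics/w1.png

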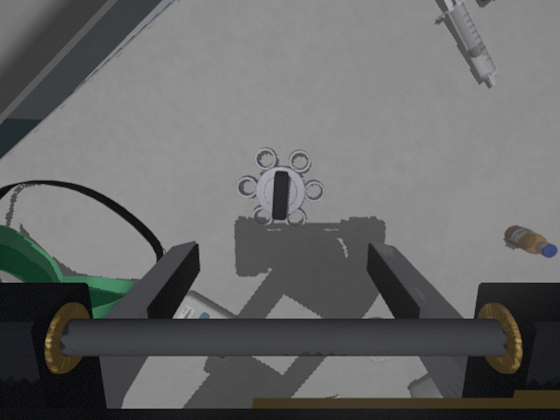

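The wrist view shows the bar at about (281,195), nearly aligned with the fingers, and both fingers are clear.

```bash
python3 - <<'E'
from h import *
im=cv2.imread('pics/w1.png');z=np.load('w1.npz');M=dict(camera_matrix=z['K'],camera_from_world=z['T'])
g=cv2.cvtColor(im,cv2.COLOR_BGR2GRAY)
m=np.zeros_like(g);m[165:228,264:300]=(g[165:228,264:300]<60)
m=cv2.morphologyEx(m,cv2.MORPH_OPEN,np.ones((3,3)))
c=max(cv2.findContours(m,0,1)[0],key=cv2.contourArea)
r=cv2.minAreaRect(c);bx=cv2.boxPoints(r);print(r,bx.tolist())
Q=np.array([ray('wrist',p,.07,M)[:2] for p in bx]);print(Q.round(4))
for i in range(4):
    d=Q[(i+1)%4]-Q[i];print(np.degrees(np.arctan2(d[1],d[0])).round(1),np.linalg.norm(d).round(4))
print(Q.mean(0))
for row in g[166:226:3,268:298]:print(*row)
# rings / top plate ellipse: bright
hs=(g>110).astype(np.uint8);k=np.zeros_like(hs);k[145:228,230:330]=hs[145:228,230:330]
for c in cv2.findContours(k,0,1)[0]:
    if cv2.contourArea(c)>50:
        x=cv2.minEnclosingCircle(c);print('bright',x,cv2.contourArea(c),ray('wrist',x[0],.036,M))
E
```

```text
((280.1595153808594, 195.4474639892578), (14.097493171691895, 47.53225326538086), 3.5763344764709473) [[271.6419982910156, 218.72763061523438], [274.6069641113281, 171.28793334960938], [288.6770324707031, 172.16729736328125], [285.7120666503906, 219.60699462890625]]
[[0.4826 0.1941]
 [0.5143 0.2267]
 [0.5237 0.2177]
 [0.4923 0.1848]]
45.8 0.0454
-43.8 0.013
-133.6 0.0455
136.1 0.0135
[0.50322206 0.2058131 ]
124 137 153 158 140 105 78 79 86 90 93 103 112 113 114 106 97 93 93 99 102 102 132 156 137 110 113 120 136 145
137 137 144 156 166 171 169 169 175 174 169 172 177 177 173 171 169 169 168 164 161 159 146 129 112 120 131 131 136 128
167 165 162 163 167 169 155 103 38 31 35 37 34 35 35 35 36 35 40 80 142 162 160 162 163 165 154 133 107 92
164 162 163 165 167 164 119 39 40 41 42 42 40 39 40 40 39 43 39 38 74 136 164 161 161 160 160 159 158 161
162 159 152 151 155 132 71 37 43 43 46 45 43 45 45 45 45 47 45 40 47 71 81 122 160 161 159 158 157 156
141 160 163 161 165 132 51 39 43 47 44 44 46 42 41 46 47 46 43 42 58 77 100 130 137 137 151 156 155 157
164 163 159 159 165 127 41 43 43 44 42
[... 804 characters left out ...]
 153 142 91 35 39 43 43 41 39 42 43 42 42 40 39 37 47 70 96 135 147 150 147 147 146 147 140 117
140 146 153 130 69 37 39 41 40 41 43 40 40 40 42 39 42 39 55 90 118 139 151 144 137 125 121 129 137 136
142 139 143 119 54 37 41 39 40 38 40 39 39 40 40 37 36 40 59 87 92 85 111 138 141 142 140 141 140 140
141 128 128 119 59 34 39 39 38 41 41 39 40 37 40 40 37 40 79 92 93 126 141 138 139 140 137 139 141 138
81 111 145 129 86 81 109 124 121 120 120 117 109 109 110 116 121 137 145 106 67 107 136 142 142 144 140 142 139 142
143 139 107 85 83 79 99 104 97 103 92 88 94 87 87 94 81 94 132 143 116 74 74 79 78 85 86 85 91 85
bright ((279.5, 186.0), 64.27490234375) 6504.5 [0.50480863 0.20924498 0.036     ]
```

{"api": "servo_tool", "payload": {"targets": [[0.84,-0.21,2,3.8],[0.84,-0.21,5,3.8],[0.84,-0.21,8,3.8],[0.84,-0.21,10,3.8],[0.84,-0.21,11.5,3.8],[0.84,-0.21,12.3,3.8],[0.84,-0.21,12.4,3.8],[0.84,-0.21,12.4,3.8]]}}

```text
time: 3.02
tool_pos: [0.5041, 0.2047, 0.0574]
ee_rot: [3.141, -0.001, 0.8]
wrist_force: [-0.6, 0.3, 0.5]
width: 0.094
finger_force: 0.0
```

{"api": "servo_tool", "payload": {"targets": [[0,0,0,0],[0,0,0,0],[0,0,0,0],[0,0,0,0],[0,0,0,0],[0,0,0,0]], "claw": 255}}

```text
time: 3.78
tool_pos: [0.5035, 0.2046, 0.0565]
ee_rot: [3.142, 0.0, 0.8]
wrist_force: [0.1, -0.1, -0.1]
width: 0.0377
finger_force: 0.0
```

{"api": "servo_tool", "payload": {"targets": [[0,0,0.1,0],[0,0,0.1,0],[0,0,0.1,0],[0,0,0.1,0],[0,0,0.1,0],[0,0,0.1,0]]}}

```text
time: 4.53
tool_pos: [0.5035, 0.2047, 0.0556]
ee_rot: [3.142, 0.0, 0.8]
wrist_force: [0.3, -0.9, -0.1]
width: 0.0002
finger_force: 0.0
```

```bash
python3 - <<'E'
from h import *
o=get_obs();print(o['time'],o['tool_pos'],o['ee_rot'],o['width'],o['finger_force'],o['wrist_force'])
E
```

```text
4.525 [0.50353725 0.20466747 0.05556238] [3.14150115e+00 2.53236776e-05 8.00111170e-01] 0.00015264495759139687 0.0 [ 0.2940717  -0.85446089 -0.1283851 ]
```

The fingers closed on nothing, so I'll look before moving.

```bash
python3 - <<'E'
from h import *
w=snapshot('wrist');s=snapshot('side');t=snapshot('top')
cv2.imwrite('pics/w2r.png',w);cv2.imwrite('pics/t2.png',t);cv2.imwrite('pics/s2.png',s)
r=lambda a:cv2.resize(a,(400,300),interpolation=cv2.INTER_CUBIC)
cv2.imwrite('pics/c2.png',np.vstack([np.hstack([r(w),r(s[100:250,240:440])]),np.hstack([r(t[200:320,110:270]),r(w[100:310,140:420])])]))
p=get_obs()['tool_pos'];print(proj('top',p),proj('side',p),proj('wrist',p))
E
```

```text
[185.32375623 254.64345773] [344.84306601 176.64110393] [281.80973142 242.49716864]
```

View pics/c2.png

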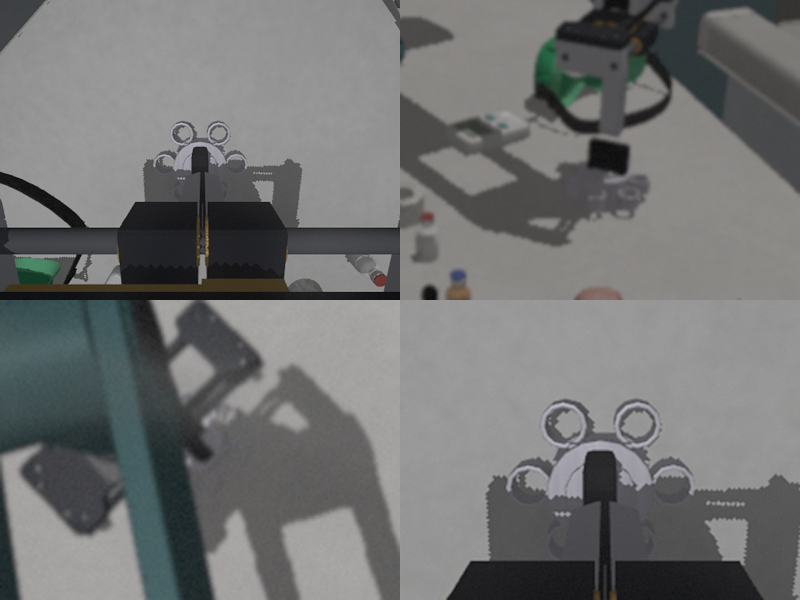

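The bar hasn't moved. The shut fingers look to be over it or just behind it, so I'll triangulate the bar and check the fingertip against it.

```bash
python3 - <<'E'
from h import *
def tri(obs):
    A=[];b=[]
    for M,uv in obs:
        p=ray('x',uv,0.,M);T=M['camera_from_world'];c=-T[:3,:3].T@T[:3,3];d=(p-c)/np.linalg.norm(p-c)
        P=np.eye(3)-np.outer(d,d);A.append(P);b.append(P@c)
    X=np.linalg.solve(sum(A),sum(b));return X,[proj('x',X,M)-uv for M,uv in obs]
def blob(im,x0,x1,y0,y1,th):
    g=cv2.cvtColor(im,cv2.COLOR_BGR2GRAY);m=np.zeros_like(g);m[y0:y1,x0:x1]=g[y0:y1,x0:x1]<th
    c=max(cv2.findContours(m,0,1)[0],key=cv2.contourArea);return cv2.minAreaRect(c),cv2.boundingRect(c)
S=camera_model('side');T=camera_model('top');z=np.load('w1.npz');W=dict(camera_matrix=z['K'],camera_from_world=z['T'])
bs=blob(cv2.imread('pics/side0.png'),328,362,166,192,45);bt=blob(cv2.imread('pics/top0.png'),172,200,242,270,70)
print(bs,bt)
# expected projected corners of bar top per view for hypothesised centre
for c in([.5032,.2058],[.5005,.2008]):
    a=np.radians(46);u=np.array([np.cos(a),np.sin(a)])*.022;v=np.array([-np.sin(a),np.cos(a)])*.007
    for n,M in(('side',S),('top',T),('w',W)):
        print(n,[proj('',[*(np.array(c)+i*u+j*v),h],M).round(0).tolist() for h in(.036,.07) for i,j in((1,1),(1,-1),(-1,-1),(-1,1))])
s=cv2.imread('pics/side0.png')[150:210,310:380];s2=cv2.imread('pics/s2.png')[150:210,310:380]
r=lambda a:cv2.resize(a,(400,343),interpolation=cv2.INTER_NEAREST)
cv2.imwrite('pics/c3.png',np.hstack([r(s),r(s2)]))
E
```

```text
(((343.6153869628906, 177.92308044433594), (19.219379425048828, 13.728127479553223), 11.309932708740234), (334, 170, 20, 17)) (((186.0, 256.0), (21.21320343017578, 5.656853675842285), 45.0), (177, 249, 19, 15))
side [[355.0, 185.0], [353.0, 188.0], [334.0, 184.0], [336.0, 181.0], [357.0, 171.0], [355.0, 174.0], [335.0, 170.0], [337.0, 167.0]]
top [[177.0, 251.0], [182.0, 246.0], [196.0, 260.0], [191.0, 265.0], [174.0, 249.0], [179.0, 245.0], [193.0, 259.0], [188.0, 264.0]]
w [[275.0, 168.0], [289.0, 169.0], [286.0, 211.0], [272.0, 210.0], [274.0, 172.0], [289.0, 173.0], [286.0, 219.0], [271.0, 218.0]]
side [[353.0, 185.0], [351.0, 188.0], [331.0, 184.0], [334.0, 181.0], [354.0, 171.0], [352.0, 174.0], [332.0, 169.0], [334.0, 167.0]]
top [[180.0, 252.0], [184.0, 248.0], [198.0, 262.0], [193.0, 266.0], [176.0, 251.0], [181.0, 246.0], [195.0, 260.0], [190.0, 265.0]]
w [[276.0, 173.0], [290.0, 174.0], [287.0, 216.0], [274.0, 215.0], [275.0, 178.0], [290.0, 179.0], [287.0, 225.0], [273.0, 224.0]]
```

View pics/c3.png

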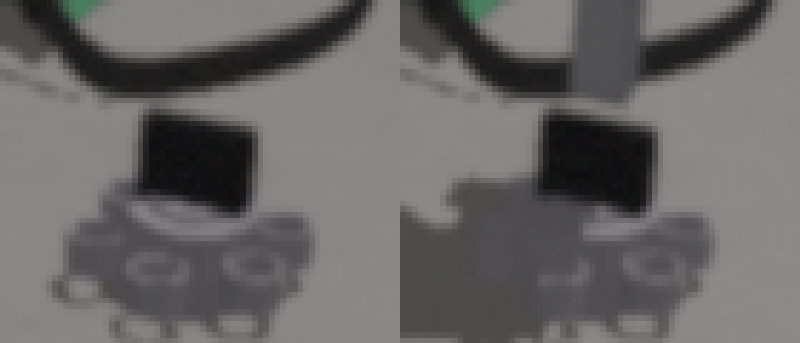

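The side view shows clear table between the fingertip at about (346,167) and the bar top. The real tips are therefore about 34 mm higher than the stated tip reach implies. I'll open, go 2 cm lower, then check again.

{"api": "servo_tool", "payload": {"targets": [[0,0,0,0],[0,0,0,0],[0,0,0,0],[0,0,0,0],[0,0,0,0],[0,0,0,0],[0,0,0,0],[0,0,0,0]], "claw": 80}}

```text
time: 5.68
tool_pos: [0.5035, 0.2047, 0.0556]
ee_rot: [3.141, 0.0, 0.8]
wrist_force: [-0.3, -0.6, -0.1]
width: 0.0641
finger_force: 0.0
```

{"api": "servo_tool", "payload": {"targets": [[0,0,0.6,0],[0,0,1.2,0],[0,0,1.8,0],[0,0,2,0],[0,0,2,0]]}}

```text
time: 6.3
tool_pos: [0.5034, 0.2046, 0.0352]
ee_rot: [-3.141, 0.001, 0.8]
wrist_force: [0.9, -0.0, 0.1]
width: 0.0644
finger_force: 0.0
```

```bash
python3 - <<'E'
from h import *
o=get_obs();p=o['tool_pos'];print(o['time'],p,o['width'],o['wrist_force'])
m=camera_model('wrist')
w=snapshot('wrist');s=snapshot('side');cv2.imwrite('pics/w4r.png',w);cv2.imwrite('pics/s4.png',s)
r=lambda a:cv2.resize(a,(400,343),interpolation=cv2.INTER_CUBIC)
cv2.imwrite('pics/c4.png',np.hstack([r(s[140:200,310:380]),r(w[130:310,175:385])]))
y=o['ee_rot'][2];Y=np.array([np.sin(y),-np.cos(y)])
for dz in(-.014,0,.01,.02,.03):
  print(dz,[proj('side',[*(p[:2]+k*Y*o['width']/2),p[2]+dz]).round(1).tolist() for k in(1,-1)],[proj('wrist',[*(p[:2]+k*Y*o['width']/2+.008*np.array([np.cos(y),np.sin(y)])),p[2]+dz],m).round(1).tolist() for k in(1,-1)])
E
```

```text
6.3 [0.50335229 0.204618   0.03524966] 0.06440240981037325 [ 0.91216484 -0.045142    0.05841789]
-0.014 [[338.5, 197.3], [348.8, 184.4]] [[330.0, 224.3], [233.7, 224.3]]
0 [[338.9, 191.5], [349.2, 178.8]] [[333.0, 230.4], [230.6, 230.4]]
0.01 [[339.2, 187.3], [349.6, 174.7]] [[335.3, 235.2], [228.1, 235.2]]
0.02 [[339.5, 183.1], [349.9, 170.6]] [[337.9, 240.6], [225.3, 240.6]]
0.03 [[339.8, 178.9], [350.2, 166.5]] [[340.7, 246.5], [222.3, 246.4]]
```

View pics/c4.png

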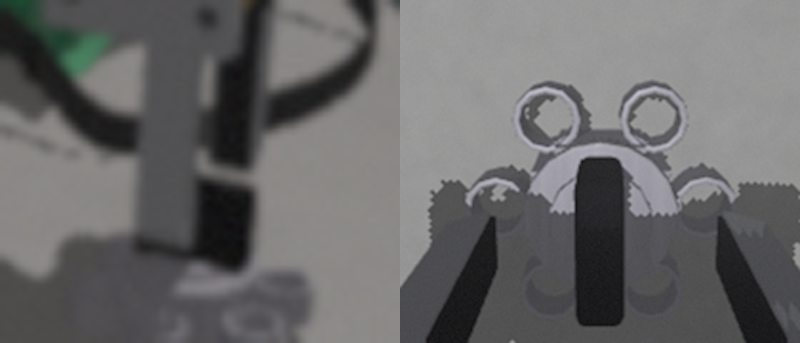

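The side view puts the near fingertip at about (339,183), so the tips are roughly 21 mm behind the TCP, at z≈0.057. The bar lies between the fingers, about 1 mm towards tool −y. I'll go 1.5 cm lower and close.

{"api": "servo_tool", "payload": {"targets": [[0,-0.1,0.5,0],[0,-0.1,1,0],[0,-0.1,1.4,0],[0,-0.1,1.5,0],[0,-0.1,1.5,0]]}}

```text
time: 7.02
tool_pos: [0.5028, 0.2053, 0.0204]
ee_rot: [-3.142, 0.0, 0.8]
wrist_force: [-1.0, 0.0, -0.2]
width: 0.0648
finger_force: 0.0
```

{"api": "servo_tool", "payload": {"targets": [[0,0,0,0],[0,0,0,0],[0,0,0,0],[0,0,0,0],[0,0,0,0],[0,0,0,0],[0,0,0,0],[0,0,0,0]], "claw": 255}}

```text
time: 8.02
tool_pos: [0.5027, 0.2054, 0.0205]
ee_rot: [-3.141, 0.0, 0.8]
wrist_force: [-1.1, 0.2, 0.4]
width: 0.0139
finger_force: 30.0
```

{"api": "servo_tool", "payload": {"targets": [[0,0,-0.5,0],[0,0,-2,0],[0,0,-4.5,0],[0,0,-7.5,0],[0,0,-10.5,0],[0,0,-13,0],[0,0,-14,0],[0,0,-14,0]]}}

```text
time: 9.02
tool_pos: [0.5032, 0.2054, 0.1614]
ee_rot: [3.141, -0.001, 0.8]
wrist_force: [0.1, 0.2, -2.2]
width: 0.0138
finger_force: 30.0
```

{"api": "servo_tool", "payload": {"targets": [[-2,1.2,0,2],[-6,3.7,0,8],[-11,6.7,0,16],[-16,9.8,0,24],[-21,12.9,0,32],[-26,15.9,0,40],[-30,18.4,0,47],[-32,19.6,0,52.5]]}}

```text
time: 10.02
tool_pos: [0.4188, -0.1626, 0.1589]
ee_rot: [-3.141, 0.003, -0.123]
wrist_force: [0.2, 0.2, -1.6]
width: 0.0141
finger_force: 30.0
```

{"api": "servo_tool", "payload": {"targets": [[0,0,0,0],[0,0,0,0],[0,0,0,0]]}}

```text
time: 10.4
tool_pos: [0.4206, -0.1597, 0.1602]
ee_rot: [-3.141, 0.001, -0.114]
wrist_force: [1.0, 0.2, -1.7]
width: 0.014
finger_force: 30.0
```

```bash
python3 - <<'E'
from h import *
o=get_obs();m=camera_model('wrist');print(o['time'],o['tool_pos'],o['ee_rot'],np.degrees(o['ee_rot'][2]),o['width'],o['finger_force'],o['wrist_force'])
w=snapshot('wrist');cv2.imwrite('pics/w5.png',w)
s=snapshot('side');cv2.imwrite('pics/s5.png',s);t=snapshot('top');cv2.imwrite('pics/t5.png',t)
np.savez('w5',T=m['camera_from_world'],K=m['camera_matrix'])
r=lambda a,q:cv2.resize(a,q,interpolation=cv2.INTER_CUBIC)
cv2.imwrite('pics/c5.png',np.hstack([w,r(s[90:270,110:220],(240,420))]))
E
```

```text
10.4 [ 0.42056937 -0.15966966  0.16018186] [-3.14107802e+00  6.29491859e-04 -1.13947553e-01] -6.528713844170865 0.013973722949085153 29.9997416138649 [ 0.99063102  0.15319569 -1.72272534]
```

View pics/c5.png

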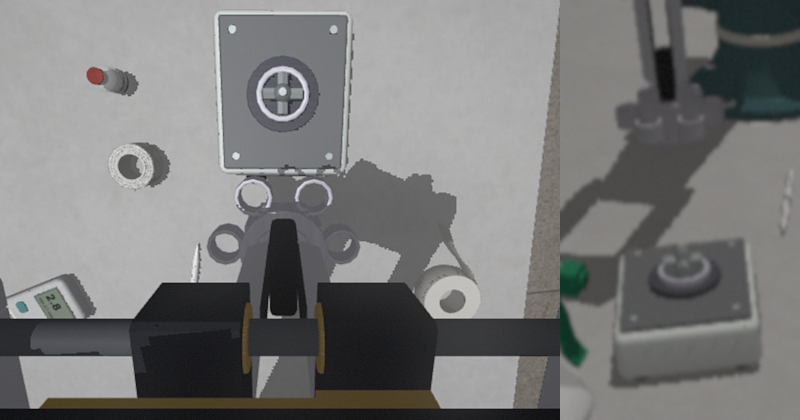

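The wrist view shows the drive square-on: screws at about (232,29), (334,29), (330,156) and (236,156), collar ring at about (283,94). The rotor hangs level in the grip, with its two front rings at (254,196) and (314,196).

```bash
python3 - <<'E'
from h import *
im=cv2.imread('pics/w5.png');z=np.load('w5.npz');M=dict(camera_matrix=z['K'],camera_from_world=z['T'])
g=cv2.cvtColor(im,cv2.COLOR_BGR2GRAY)
def cen(x,y,th,r=8):
    p=g[y-r:y+r+1,x-r:x+r+1].astype(float);w=np.clip(p-th,0,None);yy,xx=np.mgrid[y-r:y+r+1,x-r:x+r+1];return (w*xx).sum()/w.sum(),(w*yy).sum()/w.sum()
med=np.median(g[60:130,225:240]);S=[cen(x,y,med+35) for x,y in((232,29),(334,29),(330,156),(236,156))]
P=np.array([ray('',p,.052,M)[:2] for p in S]);print(np.round(S,1).tolist(),P.round(4).tolist(),'c',P.mean(0))
for a,b in((3,0),(2,1)):
    d=P[b]-P[a];print('yaw',np.degrees(np.arctan2(d[1],d[0])),np.linalg.norm(d))
for a,b in((1,0),(2,3)):
    d=P[b]-P[a];print('yaw+90',np.degrees(np.arctan2(d[1],d[0])),np.linalg.norm(d))
m=np.zeros_like(g);m[60:130,250:318]=g[60:130,250:318]>170
c=max(cv2.findContours(m,0,1)[0],key=cv2.contourArea);e=cv2.fitEllipse(c);print(e,'collar',ray('',e[0],.064,M))
c2=cen(283,92,175,5);print('tip',c2,ray('',c2,.086,M))
# held rotor rings: front pair, ring tops at underside+.026
h=get_obs()['tool_pos'][2]-.0205+.026
R=[]
for x,y in((254,196),(314,196)):
    m=np.zeros_like(g);m[y-22:y+22,x-22:x+22]=g[y-22:y+22,x-22:x+22]>185
    c=max(cv2.findContours(m,0,1)[0],key=cv2.contourArea);q=cv2.minEnclosingCircle(c);print(q);R.append(ray('',q[0],h,M)[:2])
d=R[0]-R[1];print('rings',R,np.linalg.norm(d),'yaw',np.degrees(np.arctan2(d[1],d[0]))-90)
E
```

```text
[[231.8, 28.7], [333.3, 29.1], [328.6, 155.8], [235.6, 155.5]] [[0.5757, -0.1341], [0.5658, -0.2183], [0.4618, -0.2059], [0.4717, -0.1218]] c [ 0.51874802 -0.17003604]
yaw -6.765648806452034 0.10477027580529372
yaw -6.810328313809273 0.10471559872129521
yaw+90 83.23067697164848 0.08476031993316462
yaw+90 83.26769090098733 0.0846786764066615
((281.97552490234375, 93.2828140258789), (50.515262603759766, 53.6872673034668), 0.7791007161140442) collar [ 0.51905574 -0.1698446   0.064     ]
tip (np.float64(282.0245520902455), np.float64(90.9090909090909)) [ 0.51875778 -0.16996063  0.086     ]
((252.03916931152344, 197.42626953125), 18.117963790893555)
((309.0, 191.0), 15.811488151550293)
rings [array([ 0.4531821 , -0.14476335]), array([ 0.4531901 , -0.17890467])] 0.034141325945611554 yaw 0.01343608029560528
```

{"api": "servo_tool", "payload": {"targets": [[1,0,0,0],[3,0,0,0],[5.5,-0.1,0,0.2],[8,-0.1,0,0.2],[9.4,-0.1,0,0.2],[9.8,-0.1,0,0.2],[9.8,-0.1,0,0.2],[9.8,-0.1,0,0.2]]}}

```text
time: 11.55
tool_pos: [0.5175, -0.1711, 0.1608]
ee_rot: [3.141, 0.0, -0.12]
wrist_force: [-1.2, 0.5, -2.3]
width: 0.0134
finger_force: 30.0
```

{"api": "servo_tool", "payload": {"targets": [[0,0,1,0],[0,0,2.5,0],[0,0,4,0],[0,0,4.8,0],[0,0,5,0],[0,0,5,0],[0,0,5,0]]}}

```text
time: 12.42
tool_pos: [0.5184, -0.1713, 0.1113]
ee_rot: [3.141, -0.001, -0.12]
wrist_force: [-0.7, -0.0, -1.1]
width: 0.0142
finger_force: 30.0
```

```bash
python3 - <<'E'
from h import *
o=get_obs();p=o['tool_pos'];y=o['ee_rot'][2];d=np.array([.5182,-.1699])-p[:2]
print(o['time'],p,o['ee_rot'],np.degrees(y),o['wrist_force'],'cm',100*d@[np.cos(y),np.sin(y)],100*d@[np.sin(y),-np.cos(y)],'turn',np.degrees(y)+6.77,'down',100*(p[2]-.0785))
E
```

```text
12.425 [ 0.51842177 -0.171302    0.1113059 ] [ 3.14112418e+00 -1.33407772e-03 -1.19671029e-01] -6.856644905007363 [-0.74300607 -0.0047341  -1.10463334] cm -0.03875590687053617 -0.13654935802433474 turn -0.086644905007363 down 3.280590061385115
```

{"api": "servo_tool", "payload": {"targets": [[0,-0.1,0.3,0],[0,-0.1,0.6,0],[0,-0.1,0.9,0],[0,-0.1,1.2,0],[0,-0.1,1.3,0],[0,-0.1,1.3,0]]}}

```text
time: 13.18
tool_pos: [0.518, -0.1701, 0.0975]
ee_rot: [3.142, 0.0, -0.12]
wrist_force: [-0.2, 0.1, -2.2]
width: 0.0136
finger_force: 30.0
```

{"api": "servo_tool", "payload": {"targets": [[0,0,0.2,0],[0,0,0.4,0],[0,0,0.6,0],[0,0,0.6,0]]}}

```text
time: 13.68
tool_pos: [0.5179, -0.1701, 0.0913]
ee_rot: [-3.142, 0.001, -0.12]
wrist_force: [0.4, -0.6, -2.0]
width: 0.0138
finger_force: 30.0
```

The underside is now 5 mm below the key ridges with no contact force, so the splines have meshed. Next I'll press it home.

{"api": "servo_tool", "payload": {"targets": [[0,0,0.2,0],[0,0,0.4,0],[0,0,0.6,0],[0,0,0.8,0],[0,0,1.0,0],[0,0,1.1,0],[0,0,1.1,0]]}}

```text
time: 14.55
tool_pos: [0.5182, -0.1702, 0.0818]
ee_rot: [3.141, -0.001, -0.12]
wrist_force: [-1.8, 0.3, 5.5]
width: 0.0136
finger_force: 30.0
```

{"api": "servo_tool", "payload": {"targets": [[0,0,0.1,0],[0,0,0.2,0],[0,0,0.2,0],[0,0,0.2,0]]}}

```text
time: 15.05
tool_pos: [0.5182, -0.1702, 0.0803]
ee_rot: [3.141, -0.001, -0.12]
wrist_force: [-3.0, 0.8, 7.3]
width: 0.014
finger_force: 30.0
```

{"api": "servo_tool", "payload": {"targets": [[0,0,0.1,0],[0,0,0.2,0],[0,0,0.3,0],[0,0,0.3,0],[0,0,0.3,0]]}}

```text
time: 15.68
tool_pos: [0.5183, -0.1702, 0.0786]
ee_rot: [3.141, -0.002, -0.12]
wrist_force: [-5.5, 3.0, 11.5]
width: 0.0138
finger_force: 30.0
```

{"api": "servo_tool", "payload": {"targets": [[0,0,0.1,0],[0,0,0.2,0],[0,0,0.2,0],[0,0,0.2,0]]}}

```text
time: 16.18
tool_pos: [0.5184, -0.1702, 0.0785]
ee_rot: [3.141, -0.003, -0.12]
wrist_force: [-7.1, 2.9, 19.6]
width: 0.0134
finger_force: 30.0
```

{"api": "servo_tool", "payload": {"targets": [[-0.05,-0.03,0,0],[-0.05,-0.03,0,0],[-0.05,-0.03,0,0],[-0.05,-0.03,0,0]]}}

```text
time: 16.68
tool_pos: [0.5183, -0.1702, 0.0785]
ee_rot: [3.14, -0.004, -0.12]
wrist_force: [-6.5, 3.4, 18.0]
width: 0.0138
finger_force: 30.0
```

```bash
python3 - <<'E'
from h import *
s=snapshot('side');w=snapshot('wrist');o=get_obs();print(o['time'],o['tool_pos'],o['ee_rot'],o['wrist_force'],o['width'],o['finger_force'])
r=lambda a:cv2.resize(a,(400,400),interpolation=cv2.INTER_CUBIC)
cv2.imwrite('pics/c6.png',np.hstack([r(s[150:260,115:225]),r(w[60:340,140:420])]))
E
```

```text
16.775 [ 0.51832475 -0.17022605  0.07852598] [ 3.14001804 -0.00355728 -0.11961257] [-6.28381944  2.14857845 16.79794536] 0.013841032586378931 30.009949207305908
```

View pics/c6.png

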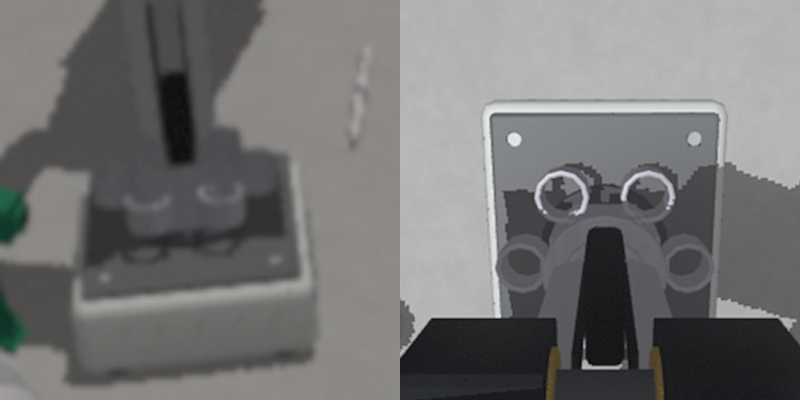

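The rotor sits level and square on the drive with the bar still gripped. I'll add a little push and hold, to make sure the force stays steady.

{"api": "servo_tool", "payload": {"targets": [[0,0,0.1,0],[0,0,0.15,0],[0,0,0.15,0],[0,0,0.15,0]]}}

```text
time: 17.27
tool_pos: [0.5184, -0.1703, 0.0785]
ee_rot: [3.14, -0.004, -0.12]
wrist_force: [-8.4, 3.5, 23.0]
width: 0.0138
finger_force: 30.0
```

{"api": "servo_tool", "payload": {"targets": [[0,0,0,0],[0,0,0,0],[0,0,0,0],[0,0,0,0],[0,0,0,0],[0,0,0,0],[0,0,0,0],[0,0,0,0]]}}

```text
time: 18.27
tool_pos: [0.5185, -0.1702, 0.0785]
ee_rot: [3.14, -0.004, -0.12]
wrist_force: [-8.8, 3.4, 22.6]
width: 0.0136
finger_force: 30.0
```

Force and height held steady over the last second, so I'm handing it in.

```bash
python3 -c "
from bench import *
print(close_job())"
```

```text
the job is handed in; nothing more can be done
None
```

I handed the job in at about 18 s with the rotor meshed on the shaft, pressed home with about 23 N at the wrist and its bar still gripped; my first grasp closed on nothing (the real fingertips are about 34 mm short of the stated reach) and moved nothing, and no verdict came back.

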